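# Wedge a plate level

### The job

The hinged plate on the bench sits low on its free side. Pick up the steel wedge, slide it thin end first under the foot of that side and drive it in gently until the bubble of the level on the plate stands between its two lines, then let go and leave it so. Do not press or lift the plate or the level by hand, do not ram the plate against its upper stop, and leave the things lying around where they are.

Things in the scene. Friction and masses are not known exactly. Their poses are not given: they have to be found in the camera images.
- wedge: loose steel wedge lying flat, 121 mm long, 30 wide, 0.35 kg. At its thick end an upright block to hold it by, 26 long x 30 wide x 36 high; from there the taper runs to the toe, 23 mm high at the block, 4 mm at the toe, over 95 mm (slope 1:5). Origin: on its underside below the centre of the block; x points to the toe, z up.
- wedge_toe (a point): middle of the lower edge of the wedge's thin end, 108 mm along x from the wedge's origin
- stand: fixed steel stand: two rails 16 mm high along its x, 104 mm clear between them, and a hinge at the +x end, under a bare plate 160 (x) x 140 mm, top 38 mm above the bench when level, which carries a level and a small turned fixture 36 mm high. Origin: on the bench below the plate's centre; x points from the low, open side to the hinge: the wedge goes in along +x at y = 0.
- mouth (a point): on the bench below the middle of the plate's free edge, x = -80 mm of the stand; the wedge enters here. 14 mm farther in hangs the plate's screw foot with a round cross bar 54 mm long. How far it is screwed out is unknown: its underside is 5 to 12 mm above the bench at the start, 11 to 17 mm with the plate level, so the toe must go 35 to 70 mm past it; only the level tells.
- plate: hinged plate with all it carries, 0.8 to 1.3 kg. Origin on the hinge axis, 72 mm along x from the stand's origin, 33 mm above the bench; axes as the stand's when level. Free side starts on its low stop, 0.04 rad below level; upper stop 0.02 rad above level. The foot (138 mm from the hinge) bears on the wedge with 4 to 8 N; friction holds the wedge; driving it takes up to about 24 N.
- bubble (a joint): place of the bubble in the level (m) along the stand's x: 0 centred; positive (towards the hinge) = free side too low; negative = too high. +0.028 at the start. Moves 0.7 m per rad of tilt, about 1 mm per mm of wedge travel once the wedge lifts the plate. Within 4 mm of 0 it stands between the lines.
- level_centre (a point): middle of the level's window, midway between its two black lines, 24 mm apart (inner edges). The level is a dark steel bar 124 x 28 x 20 mm fixed on the plate along the stand's x, 30 mm to the +y side; in its dark green window the bubble shows as a pale bar 16 mm long.
- clamp_bar: loose ground steel clamping bar with two socket screws, 30 x 94 x 29 mm, near the wedge; not needed. Origin at the centre of its underside.
- gear_motor: small gear motor standing on its wheel, 44 x 44 x 63 mm, beside the way in to the stand; not needed. Origin at the centre of its underside.
- stud: black stepped stud standing upright, 33 x 33 x 55 mm, beside the way in to the stand; not needed. Origin at the centre of its underside.

How it is judged:
By the outcome, as a careful person would: the job done as asked, in the order asked, and still so for the second after the job is handed in, with the robot touching nothing.
It also fails if it takes over 54 s, if anything falls off the work surface, if the arm or the gripper's body presses on something with over 40 N, if the wrist force passes 120 N, or if a joint passes its speed limit or range.

### The arm

A 7-joint arm with a two-finger parallel gripper is mounted at the origin on a cart in front of the work surface, level with it; the furniture and walls round the work are solid. World frame = base frame: x ahead of the robot, y to its left, z up, the work surface at z = 0. Lengths are in m, angles in rad, forces in N, time in s.
With the tool pointing down it reaches from about 0.4 to 0.85 m from the base axis. Payload 4.5 kg.
Tool frame: the origin (TCP) lies at the very end of the fingers, on their centre line; the grasp point (between the pads) lies 19 mm behind it; z points along the fingers, y is the line along which they close (so a half turn about z gives the same grasp; the last joint's range is limited). The gripper opens to 85 mm and grips with 20 to 120 N. Pads are 22 mm wide; open, the fingers measure 114 mm over their backs; the gripper's body (76 mm by 85 mm) begins 54 mm behind the grasp point. The pads swing forward as they close: fully open they stand 13 mm farther back than shut.
Start: joints at [1.151, 0.689, -0.195, 1.565, 0.157, 0.902, -0.215], TCP at [0.274, -0.562, 0.231] pointing down, gripper open.
Joint ranges: [-3.01, 3.01], [-0.46, 2.08], [-1.47, 1.51], [0.13, 2.56], [-1, 4.14], [0.04, 2.09], [-2.66, 2.66]. Speed limits (rad/s): [2.57, 2.57, 3.14, 3.14, 3.14, 3.14, 3.14].

### API

Orientations are given as a rotation vector (axis times angle).
In Python, from plant import env gives the robot as it stands.
- The arm moves only by the shell command python3 jog.py 'ROWS' [FORCE]. ROWS is 1 to 5 rows, one to a line, with the numbers parted by spaces; each row has 7 numbers: a rotation vector rx, ry, rz in rad, then dx, dy, dz in m, then the finger opening in m; each row shifts and turns the commanded pose from where the row before left it, along the tool's axes as they then stand; what a row does not reach is not made up. A row lasts 1/8 s, in which the tool goes at most 0.0625 m and 0.188 rad, less where a joint would pass 70% of its speed; a pose out of reach is approached as far as the arm can. The fingers move at their own pace and stop on an object; FORCE is the grip in N (left out, the last holds). Time passes only in rows, so rows that do not move let the fingers close. It prints the time, the measured TCP pose, the force, the opening and the grip force at its end. Input that does not fit is refused with a message, and nothing moves.
- env.get_state(): the state, without advancing time (a new reading comes with each control period).
- env.snapshot(name): name is "side" or "top" or "wrist"; returns a dict with "color" (384x512x3 uint8, red, green, blue), "camera_matrix" (3x3 intrinsics, pixels), "xyz" and "attitude" of the camera in the world. Camera axes: x right, y up, looking along -z (the intrinsics and any distortion apply to the point x, -y, -z); pixel columns grow to the right and rows downward; lengths in m; the calibration is good to about 2 mm. A picture is of the moment at which its call begins. There is no depth.
- env.close_job(): hands the job in; it is judged then, once.
The state is a dict: "t": time; "q": joint angles; "joint_vel": joint speeds; "joint_efforts": joint torques, N m; "ee_pos": TCP position; "orientation": TCP orientation; "ft_force": force on the tool from outside, world axes, zero at the start; "torque": the same for the moment, N m; "finger_gap": finger opening in m; "finger_force": force on a finger pad.
Only numpy, scipy, OpenCV 4.12 (cv2) and the standard library are available. Lean on these libraries where they do the work, as an engineer would, in place of code of your own. Each camera call takes 0.05 s, during which the arm holds its last target. There are 200 camera calls.

## Working session

There is one attempt and no reset: what is moved stays moved. The work goes in short steps, Python scripts to look and compute and a shell command to move; the robot and the scene stay as the last step left them, time stands still between calls to the robot, and variables do not carry over. Pictures are saved under pics/ and viewed, at most 10 in all, crops included, and the job is handed in when it is done.

```bash
ls; mkdir -p pics; python3 - <<'E'
from plant import env
import cv2,numpy as np
s=env.get_state();print({k:np.round(v,3) for k,v in s.items()})
for n in("top","side"):
    d=env.snapshot(n);cv2.imwrite(f"pics/{n}0.png",d["color"][:,:,::-1]);print(n,d["camera_matrix"],d["xyz"],d["attitude"],[k for k in d])
E
```

```text
jog.py
pics
plant.py
{'t': np.float64(0.0), 'q': array([ 1.151,  0.69 , -0.195,  1.566,  0.157,  0.902, -0.215]), 'joint_vel': array([ 0.002,  0.001, -0.   ,  0.002, -0.002, -0.   ,  0.   ]), 'joint_efforts': array([-0.0000e+00, -5.3961e+01, -1.2670e+00, -1.5854e+01,  9.0000e-03,
        1.0000e-02,  0.0000e+00]), 'ee_pos': array([ 0.274, -0.561,  0.23 ]), 'orientation': array([-3.059e+00, -7.060e-01,  1.000e-03]), 'ft_force': array([ 1.172, -0.332,  0.439]), 'torque': array([-0.059,  0.023, -0.007]), 'finger_force': np.float64(0.0), 'finger_gap': np.float64(0.086)}
top [[438.3807326    0.         261.25346768]
 [  0.         438.3807326  196.48937945]
 [  0.           0.           1.        ]] [ 0.44620808 -0.00375707  1.07661092] [ 0.08010183 -0.07410602 -1.55363424] ['color', 'camera_matrix', 'xyz', 'attitude']
side [[445.49046773   0.         250.84494412]
 [  0.         445.49046773 193.73103557]
 [  0.           0.           1.        ]] [0.48928261 0.94672693 0.43596328] [ 0.06768341 -1.7428585  -2.52580554] ['color', 'camera_matrix', 'xyz', 'attitude']
```

View pics/top0.png

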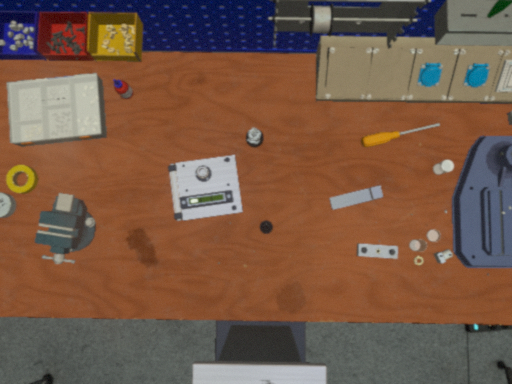

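View pics/side0.png

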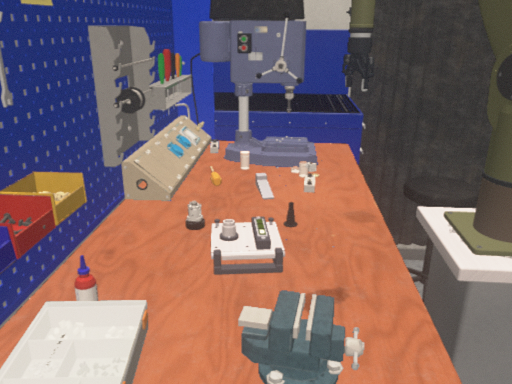

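The top view shows the plate at about (205,187) with its level on the near side. The wedge is at (357,198), with its block on the right near (375,193) and its toe on the left. The clamp bar is at (378,251), the stud at (266,227) and the motor at (254,136).

```bash
cat > h.py <<'E'
import numpy as np,cv2
from scipy.spatial.transform import Rotation as R
def ray(d,uv,z):
    uv=np.atleast_2d(np.array(uv,float)); K=d["camera_matrix"]
    p=(uv-[K[0,2],K[1,2]])/K[0,0]
    v=np.c_[p[:,0],-p[:,1],-np.ones(len(p))]@R.from_rotvec(d["attitude"]).as_matrix().T
    c=np.array(d["xyz"]); return c+v*((z-c[2])/v[:,2])[:,None]
def proj(d,P):
    c=(np.atleast_2d(P)-d["xyz"])@R.from_rotvec(d["attitude"]).as_matrix(); K=d["camera_matrix"]
    return np.c_[K[0,2]+K[0,0]*c[:,0]/-c[:,2],K[1,2]+K[0,0]*c[:,1]/c[:,2]]
E
python3 - <<'E'
from plant import env
from h import *
d=env.snapshot("top");im=d["color"]
print(R.from_rotvec(d["attitude"]).as_matrix().round(3))
c=im[120:270,160:400,::-1];cv2.imwrite("pics/crop.png",cv2.resize(c,None,fx=3.3,fy=3.3,interpolation=cv2.INTER_CUBIC))
hsv=cv2.cvtColor(im,cv2.COLOR_RGB2HSV)
m=((hsv[...,1]<70)&(hsv[...,2]>90)).astype(np.uint8)
for n,(x0,x1,y0,y1),z in(("plate",(160,250,145,225),.036),("wedge",(320,392,178,215),.012),("clamp",(350,405,235,265),.029)):
    s=np.zeros_like(m);s[y0:y1,x0:x1]=m[y0:y1,x0:x1]
    cs=max(cv2.findContours(s,0,2)[0],key=cv2.contourArea)
    b=cv2.boxPoints(cv2.minAreaRect(cs));print(n,b.round(1).tolist(),ray(d,b,z)[:,:2].round(4).tolist())
E
```

```text
[[ 0.016  0.995 -0.098]
 [-1.     0.016 -0.005]
 [-0.003  0.098  0.995]]
plate [[166.8000030517578, 163.5], [234.39999389648438, 153.8000030517578], [242.6999969482422, 211.89999389648438], [175.10000610351562, 221.60000610351562]] [[0.6251, 0.2295], [0.6512, 0.0674], [0.5114, 0.0446], [0.4859, 0.2046]]
wedge [[328.6000061035156, 197.39999389648438], [379.8999938964844, 184.5], [383.0, 197.0], [331.70001220703125, 209.8000030517578]] [[0.5517, -0.1631], [0.5852, -0.2884], [0.5547, -0.2956], [0.5214, -0.1707]]
clamp [[356.3999938964844, 255.5], [357.29998779296875, 242.5], [397.79998779296875, 245.39999389648438], [396.8999938964844, 258.3999938964844]] [[0.4128, -0.2265], [0.4433, -0.2288], [0.438, -0.3248], [0.4075, -0.3222]]
```

View pics/crop.png

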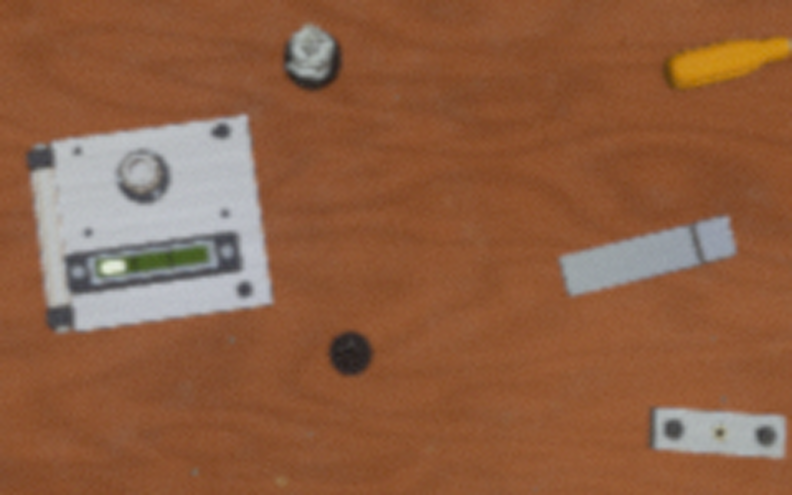

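The crop gives these pixel positions:
- **Plate:** free-edge corners at crop (246,116) and (272,302).
- **Bubble:** crop (113,266), hard over towards the hinge.
- **Wedge toe:** corners at crop (562,257) and (571,296).
- **Wedge block:** top face corners at crop (694,226), (729,216), (736,254) and (703,265).

```bash
python3 - <<'E'
from plant import env
from h import *
d=env.snapshot("top")
f=lambda l:np.array(l)/3.3+[160,120]-.35
fe=ray(d,f([[246,116],[272,302]]),.032)
lv=ray(d,f([[65,256],[240,233],[70,293],[242,270]]),.055)
toe=ray(d,f([[562,257],[571,296]]),.003);blk=ray(d,f([[694,226],[729,216],[736,254],[703,265]]),.036)
an=lambda v:np.degrees(np.arctan2(v[1],v[0]))
e=fe[1]-fe[0];print("free mid",fe.mean(0),"len",np.linalg.norm(e),"normal",an([-e[1],e[0]]) )
print("level",an(lv[0]-lv[1]),an(lv[2]-lv[3]),"centre",lv.mean(0),np.linalg.norm(lv[0]-lv[1]))
print("toe",toe.mean(0),"blk",blk.mean(0),"yaw",an(toe.mean(0)-blk.mean(0)),np.linalg.norm((toe.mean(0)-blk.mean(0))[:2]))
print("stud top",ray(d,f([[350,353]]),.055),"motor top",ray(d,f([[311,45]]),.063))
s=env.get_state();print(R.from_rotvec(s["orientation"]).as_matrix().round(3),s["q"].round(2))
w=env.snapshot("wrist");print(w["xyz"],R.from_rotvec(w["attitude"]).as_matrix().round(2),w["camera_matrix"][0])
E
python3 jog.py '0 0 0 0.048 -0.0165 0.01 0.085
0 0 0 0.048 -0.0165 0.01 0.085
0 0 0 0.048 -0.0165 0.01 0.085
0 0 0 0.048 -0.0165 0.01 0.085' 40; python3 jog.py '0 0 0 0.048 -0.0165 0.01 0.085
0 0 0 0.048 -0.0165 0.01 0.085
0 0 0 0.048 -0.0165 0.01 0.085
0 0 0 0.048 -0.0165 0.01 0.085'; python3 jog.py '0 0 -0.17 0 0 0 0.085
0 0 -0.17 0 0 0 0.085
0 0 -0.17 0 0 0 0.085
0 0 -0.17 0 0 0 0.085'; python3 jog.py '0 0 -0.17 0 0 0 0.085
0 0 -0.17 0 0 0 0.085
0 0 -0.17 0 0 0 0.085
0 0 -0.17 0 0 0 0.085
0 0 0 0 0 0 0.085'
python3 - <<'E'
from plant import env
from h import *
w=env.snapshot("wrist");s=env.get_state();print(s["ee_pos"],R.from_rotvec(s["orientation"]).as_matrix().round(3),s["q"].round(2))
cv2.imwrite("pics/w1.png",w["color"][:,:,::-1]);np.save("w1.npy",w,allow_pickle=True)
E
```

```text
t: 0.75
ee_pos: [0.4187, -0.4171, 0.191]
orientation: [3.061, 0.706, 0.0]
ft_force: [0.8, -0.0, -0.3]
finger_gap: 0.0849
finger_force: 0.0
t: 1.25
ee_pos: [0.5624, -0.2736, 0.1509]
orientation: [3.061, 0.707, 0.0]
ft_force: [0.1, -0.0, 0.8]
finger_gap: 0.0849
finger_force: 0.0
t: 1.75
ee_pos: [0.5612, -0.2748, 0.1512]
orientation: [-2.645, -1.694, 0.0]
ft_force: [-0.2, 0.6, -0.0]
finger_gap: 0.085
finger_force: 0.0
t: 2.38
ee_pos: [0.5611, -0.2749, 0.151]
orientation: [-1.938, -2.472, -0.0]
ft_force: [-0.9, 0.5, 0.3]
finger_gap: 0.085
finger_force: 0.0
[ 0.56113612 -0.27492849  0.1511334 ] [[-0.237  0.971 -0.   ]
 [ 0.971  0.237  0.   ]
 [ 0.    -0.    -1.   ]] [ 0.65  0.82 -0.5   1.63  0.5   0.82  0.18]
```

View pics/w1.png

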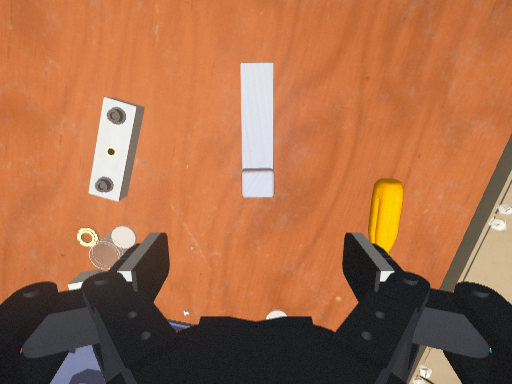

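The wrist view shows the wedge between the fingers. Its toe corners are at (241,63) and (273,63), and its block top spans (242,169), (274,169), (274,197) and (243,197). It is nearly parallel to the tool.

```bash
python3 - <<'E'
from plant import env
from h import *
w=np.load("w1.npy",allow_pickle=True).item()
g=cv2.cvtColor(w["color"],cv2.COLOR_RGB2HSV);m=((g[...,1]<60)&(g[...,2]>90))[40:215,225:290]
for r in (70,100,150,190):
    c=np.flatnonzero(m[r-40]);print(r,c.min()+225,c.max()+226)
c=np.flatnonzero(m[:,32]);print(c.min()+40,c.max()+41)
toe=ray(w,[[241,63],[273,63]],.004);b=ray(w,[[242,169],[274,169],[274,197.5],[243,197.5]],.036)
t,b=toe.mean(0),b.mean(0);v=(t-b)[:2];print(t,b,np.degrees(np.arctan2(v[1],v[0])),np.linalg.norm(v))
s=env.get_state();Rm=R.from_rotvec(s["orientation"]).as_matrix()
print("tool delta to block",Rm.T@(np.r_[b[:2],.006]-s["ee_pos"]), "tool yaw",np.degrees(np.arctan2(Rm[1,0],Rm[0,0])))
E
```

```text
70 241 273
100 241 273
150 242 273
190 242 274
62 198
[ 0.53684245 -0.17006947  0.004     ] [ 0.56322606 -0.27271772  0.036     ] 104.414671567849 0.105984698730706
tool delta to block [0.00160326 0.00256004 0.14513385] tool yaw 103.72073131449416
```

```bash
python3 jog.py '0 0 -0.008 0.001 0.0025 0.045 0.085
0 0 0 0 0 0.045 0.085
0 0 0 0 0 0.035 0.085
0 0 0 0 0 0.02 0.085
0 0 0 0 0 0 0.085' 40; python3 jog.py '0 0 0 0 0 0 0.02
0 0 0 0 0 0 0.02
0 0 0 0 0 0 0.02
0 0 0 0 0 0 0.02
0 0 0 0 0 0 0.02' 60
```

```text
t: 3.05
ee_pos: [0.5628, -0.2729, 0.0053]
orientation: [-1.926, -2.48, 0.002]
ft_force: [-1.0, -0.0, 0.6]
finger_gap: 0.0851
finger_force: 0.0
t: 3.68
ee_pos: [0.5639, -0.2738, 0.0075]
orientation: [1.925, 2.48, -0.0]
ft_force: [-2.1, 0.1, 5.2]
finger_gap: 0.0291
finger_force: 60.8
```

```bash
python3 jog.py '0 0 0 0 0 -0.02 0.02
0 0 0.048 0 0 0 0.02
0 0 0.048 0 0 0 0.02
0 0 0 0 0 0 0.02'
python3 - <<'E'
from plant import env
from h import *
s=env.get_state();Rm=R.from_rotvec(s["orientation"]).as_matrix()
print("tool delta",Rm.T@(np.r_[.6012,-.0713,.0075]-s["ee_pos"]), "tool yaw",np.degrees(np.arctan2(Rm[1,0],Rm[0,0])),s["finger_force"])
E
```

```text
t: 4.18
ee_pos: [0.563, -0.2731, 0.0259]
orientation: [-2.043, -2.386, 0.001]
ft_force: [-0.1, -1.0, -4.1]
finger_gap: 0.0288
finger_force: 60.0
tool delta [0.19347959 0.06876108 0.01836281] tool yaw 98.8497642857999 59.97441351413727
```

Lower short of the bench, then look at the alignment and the wedge from above.

```bash
python3 jog.py '0 0 0 0.048 0.017 0 0.02
0 0 0 0.048 0.017 0 0.02
0 0 0 0.048 0.017 0 0.02
0 0 0 0.049 0.017 0 0.02
0 0 0 0 0 0 0.02'
python3 - <<'E'
from plant import env
from h import *
s=env.get_state();print(s["ee_pos"])
out=[]
d=env.snapshot("top");a=d["color"][120:270,150:350];out.append(cv2.resize(a,(533,400),interpolation=cv2.INTER_CUBIC))
w=env.snapshot("wrist");np.save("w2.npy",w,allow_pickle=True);
cv2.imwrite("pics/t2.png",out[0][:,:,::-1]);cv2.imwrite("pics/w2.png",w["color"][:,:,::-1])
E
```

```text
t: 4.8
ee_pos: [0.6023, -0.063, 0.0264]
orientation: [-2.029, -2.395, -0.01]
ft_force: [0.0, 0.4, -2.7]
finger_gap: 0.0289
finger_force: 60.0
[ 0.60229384 -0.06295605  0.02643312]
```

View pics/w2.png

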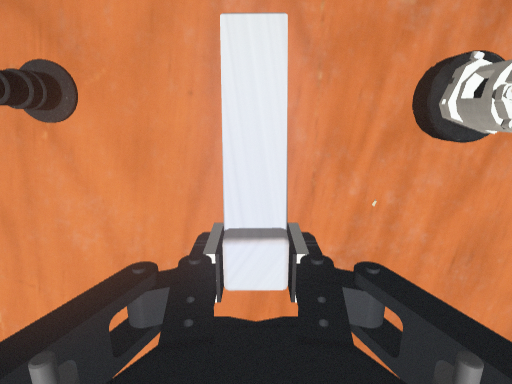

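View pics/t2.png

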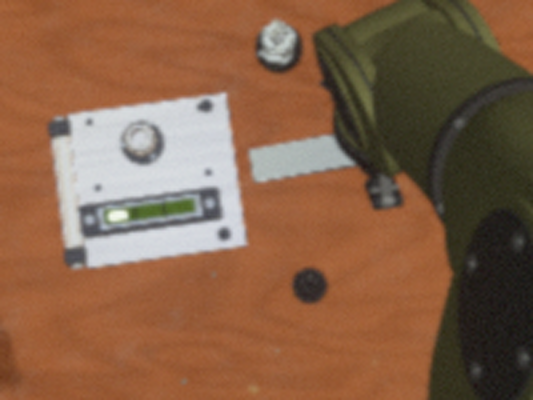

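The level and the wedge are both clear of the arm in the top view. The toe edge is at about (252,148)-(256,182) in the zoomed crop and faces the middle of the free edge. The bubble is still at the hinge end, near (117,215).

```bash
cat >> h.py <<'E'
def bubble(d):
    # position of pale bar along the level, stand x, from the black lines' mid (projected level centre)
    cen=np.array([.5395,.1305]);ex=np.array([-.1513,.9885])
    ps=np.array([np.r_[cen+ex*t+np.array([-.9885,-.1513])*o,.056] for o in np.arange(-.004,.0041,.001) for t in np.arange(-.06,.0601,.0005)])
    uv=proj(d,ps).astype(np.float32)
    im=cv2.remap(d["color"],uv[:,0].reshape(9,-1),uv[:,1].reshape(9,-1),cv2.INTER_LINEAR)
    return im.mean(0),np.arange(-.06,.0601,.0005)
E
python3 - <<'E'
from plant import env
from h import *
d=env.snapshot("top")
f=lambda l:np.array(l)/2.665+[150,120]-.3
t=ray(d,f([[250,148],[256,182]]),.023).mean(0);s=env.get_state();Rm=R.from_rotvec(s["orientation"]).as_matrix()
e=ray(d,f([[226,94],[247,246]]),.032).mean(0)
print("toe rel TCP",Rm.T@(t-s["ee_pos"]),"mouth rel TCP",Rm.T@(e-s["ee_pos"]),e,"yaw",np.degrees(np.arctan2(Rm[1,0],Rm[0,0])))
p,t=bubble(d)
for a,b in list(zip(t,p.round().astype(int)))[::3]:print(round(a*1000,1),b.tolist(),end=" | ")
E
```

```text
toe rel TCP [0.1159705  0.00347624 0.00266153] mouth rel TCP [ 0.13109717  0.00021179 -0.00635327] [0.58024548 0.05641921 0.032     ] yaw 98.86253550864933
-60.0 [115, 117, 123] | -58.5 [108, 110, 118] | -57.0 [116, 120, 131] | -55.5 [134, 139, 150] | -54.0 [145, 152, 162] | -52.5 [148, 155, 165] | -51.0 [139, 145, 154] | -49.5 [125, 130, 137] | -48.0 [113, 116, 122] | -46.5 [119, 123, 128] | -45.0 [135, 140, 145] | -43.5 [149, 156, 162] | -42.0 [150, 160, 160] | -40.5 [140, 153, 144] | -39.0 [120, 136, 113] | -37.5 [103, 123, 84] | -36.0 [90, 113, 63] | -34.5 [87, 111, 56] | -33.0 [88, 111, 55] | -31.5 [88, 110, 56] | -30.0 [88, 110, 55] | -28.5 [88, 110, 54] | -27.0 [87, 110, 55] | -25.5 [87, 109, 55] | -24.0 [87, 109, 53] | -22.5 [88, 109, 55] | -21.0 [88, 110, 56] | -19.5 [88, 110, 56] | -18.0 [86, 109, 55] | -16.5 [85, 106, 55] | -15.0 [82, 101, 55] | -13.5 [80, 96, 54] | -12.0 [78, 94, 53] | -10.5 [80, 98, 52] | -9.0 [83, 103, 53] | -7.5 [86, 107, 54] | -6.0 [87, 109, 54] | -4.5 [87, 109, 54] | -3.0 [86, 108, 52] | -1.5 [86, 108, 53] | 0.0 [86, 109, 54] | 1.5 [86, 109, 54] | 3.
[... 164 characters left out ...]
79, 98, 52] | 16.5 [88, 108, 59] | 18.0 [112, 129, 88] | 19.5 [147, 161, 128] | 21.0 [185, 196, 171] | 22.5 [205, 214, 194] | 24.0 [217, 224, 207] | 25.5 [222, 229, 213] | 27.0 [223, 231, 214] | 28.5 [226, 233, 216] | 30.0 [227, 234, 218] | 31.5 [226, 233, 216] | 33.0 [222, 229, 211] | 34.5 [210, 220, 197] | 36.0 [182, 195, 168] | 37.5 [152, 166, 136] | 39.0 [135, 150, 126] | 40.5 [138, 150, 138] | 42.0 [149, 159, 159] | 43.5 [149, 157, 161] | 45.0 [138, 144, 150] | 46.5 [121, 125, 132] | 48.0 [117, 120, 128] | 49.5 [122, 126, 133] | 51.0 [137, 141, 150] | 52.5 [145, 150, 160] | 54.0 [146, 153, 162] | 55.5 [138, 144, 152] | 57.0 [126, 130, 137] | 58.5 [112, 113, 120] | 60.0 [121, 121, 125] |
```

```bash
python3 jog.py '0 0 0 0 -0.001 0.012 0.02
0 0 0 0 0 0.006 0.02
0 0 0 0 0 0 0.02'; python3 jog.py '0 0 0 0 0 0 0.045
0 0 0 0 0 0 0.045
0 0 0 0 0 0 0.02
0 0 0 0 0 0 0.02
0 0 0 0 0 0 0.02'  60
python3 - <<'E'
from plant import env
from h import *
d=env.snapshot("top");out=cv2.resize(d["color"][120:270,150:350],(533,400),interpolation=cv2.INTER_CUBIC)
g=cv2.cvtColor(d["color"],cv2.COLOR_RGB2HSV)
for r in range(174,192,2): print(r,[int(x) for x in g[r,238:256,1]])
E
```

```text
t: 5.32
ee_pos: [0.5994, -0.0731, 0.0077]
orientation: [-2.044, -2.385, 0.001]
ft_force: [-0.0, 0.2, -3.5]
finger_gap: 0.029
finger_force: 60.0
t: 5.95
ee_pos: [0.6001, -0.0722, 0.0087]
orientation: [2.042, 2.386, 0.0]
ft_force: [-0.9, 0.4, 5.3]
finger_gap: 0.0291
finger_force: 60.6
174 [129, 151, 151, 151, 155, 162, 160, 161, 162, 165, 157, 161, 156, 154, 155, 160, 163, 160]
176 [92, 154, 156, 159, 156, 165, 157, 166, 161, 157, 150, 135, 124, 113, 93, 90, 73, 62]
178 [72, 152, 156, 159, 158, 160, 158, 156, 143, 84, 32, 12, 9, 9, 10, 13, 13, 10]
180 [72, 141, 156, 152, 161, 161, 155, 158, 148, 107, 38, 9, 14, 12, 15, 13, 11, 11]
182 [43, 114, 151, 154, 155, 155, 157, 153, 152, 121, 41, 9, 12, 11, 11, 12, 12, 10]
184 [14, 83, 148, 158, 156, 153, 154, 157, 149, 129, 62, 6, 14, 10, 11, 11, 11, 10]
186 [7, 69, 141, 151, 143, 144, 147, 146, 148, 142, 92, 27, 11, 10, 13, 14, 15, 14]
188 [9, 64, 126, 144, 143, 147, 147, 154, 155, 146, 116, 39, 4, 10, 6, 9, 7, 7]
190 [4, 36, 100, 136, 140, 148, 149, 157, 155, 155, 144, 108, 82, 103, 120, 134, 145, 150]
```

```bash
cat > b.py <<'E'
from plant import env
from h import *
def bub():
    p,t=bubble(env.snapshot("top"));w=np.clip(p[:,2]-95,0,None)*(abs(t)<.039)*(p[:,0]>95)
    return round(1000*(w@t/w.sum()),2) if w.sum()>0 else None
s=env.get_state();Rm=R.from_rotvec(s["orientation"]).as_matrix()
print("bub mm",bub(),"z",s["ee_pos"][2].round(4),"F tool",(Rm.T@s["ft_force"]).round(1),"along",((s["ee_pos"][:2]-[.581,.057])@[-.1513,.9885]).round(4),"lat",((s["ee_pos"][:2]-[.581,.057])@[.9885,.1513]).round(4),"yaw",np.degrees(np.arctan2(Rm[1,0],Rm[0,0])).round(2))
E
python3 jog.py '0 0 0 0.011 0 0 0.02
0 0 0 0.011 0 0 0.02
0 0 0 0.011 0 0 0.02
0 0 0 0 0 0 0.02'; python3 b.py; python3 jog.py '0 0 0 0.005 0 0 0.02
0 0 0 0.005 0 0 0.02
0 0 0 0.005 0 0 0.02
0 0 0 0 0 0 0.02'; python3 b.py
```

```text
t: 6.5
ee_pos: [0.5952, -0.0387, 0.0087]
orientation: [2.041, 2.387, 0.001]
ft_force: [0.0, -0.4, 6.2]
finger_gap: 0.0289
finger_force: 60.8
bub mm 28.37 z 0.0087 F tool [-0.4 -0.  -6.2] along -0.0968 lat -0.0005 yaw 98.94
t: 7.05
ee_pos: [0.5931, -0.0261, 0.0087]
orientation: [2.043, 2.384, -0.001]
ft_force: [0.1, -3.7, 6.1]
finger_gap: 0.0292
finger_force: 60.7
bub mm 28.32 z 0.0087 F tool [-3.7 -0.5 -6.1] along -0.0839 lat -0.0007 yaw 98.83
```

```bash
for i in 1; do python3 jog.py '0 0 0 0.005 0 0 0.02
0 0 0 0.005 0 0 0.02
0 0 0 0 0 0 0.02' | grep -v ori; python3 b.py; python3 jog.py '0 0 0 0.005 0 0 0.02
0 0 0 0.005 0 0 0.02
0 0 0 0 0 0 0.02'| grep -v ori; python3 b.py; done
```

```text
t: 7.48
ee_pos: [0.5916, -0.0178, 0.0087]
ft_force: [0.9, -6.6, 6.6]
finger_gap: 0.0291
finger_force: 60.7
bub mm 28.38 z 0.0087 F tool [-6.7 -0.1 -6.5] along -0.0756 lat -0.0009 yaw 98.76
t: 7.9
ee_pos: [0.5905, -0.014, 0.0088]
ft_force: [2.4, -15.3, 6.7]
finger_gap: 0.0291
finger_force: 60.8
bub mm 24.39 z 0.0088 F tool [-15.5   0.1  -6.5] along -0.0716 lat -0.0013 yaw 98.52
```

```bash
python3 jog.py '0 0 0 0.005 0 0 0.02
0 0 0 0.004 0 0 0.02
0 0 0 0 0 0 0.02
0 0 0 0 0 0 0.02' | grep -v ori; python3 b.py; python3 jog.py '0 0 0 0.004 0 0 0.02
0 0 0 0.003 0 0 0.02
0 0 0 0 0 0 0.02
0 0 0 0 0 0 0.02'| grep -v ori; python3 b.py
```

```text
t: 8.45
ee_pos: [0.5891, -0.0052, 0.0087]
ft_force: [1.7, -14.9, 7.2]
finger_gap: 0.0289
finger_force: 60.8
bub mm 14.55 z 0.0087 F tool [-15.1  -0.5  -7. ] along -0.0627 lat -0.0014 yaw 98.5
t: 9.0
ee_pos: [0.5879, 0.0016, 0.0087]
ft_force: [2.0, -14.4, 6.7]
finger_gap: 0.0291
finger_force: 60.8
bub mm 7.47 z 0.0087 F tool [-14.6  -0.1  -6.5] along -0.0558 lat -0.0015 yaw 98.49
```

```bash
python3 jog.py '0 0 0 0.004 0 0 0.02
0 0 0 0.002 0 0 0.02
0 0 0 0 0 0 0.02
0 0 0 0 0 0 0.02' | grep -v ori; python3 b.py
```

```text
t: 9.55
ee_pos: [0.587, 0.0075, 0.0087]
ft_force: [2.2, -16.3, 5.8]
finger_gap: 0.0291
finger_force: 60.8
bub mm 1.56 z 0.0087 F tool [-16.5  -0.2  -5.6] along -0.0498 lat -0.0015 yaw 98.49
```

```bash
python3 jog.py '0 0 0 0.001 0 0 0.02
0 0 0 0 0 0 0.02
0 0 0 -0.003 0 0 0.02
0 0 0 -0.002 0 0 0.02
0 0 0 0 0 0 0.02' | grep -v ori; python3 b.py
```

```text
t: 10.22
ee_pos: [0.5869, 0.0082, 0.0087]
ft_force: [0.1, -7.6, 7.4]
finger_gap: 0.0286
finger_force: 60.8
bub mm 0.57 z 0.0087 F tool [-7.6 -1.1 -7.4] along -0.0491 lat -0.0016 yaw 98.61
```

```bash
python3 jog.py '0 0 0 -0.002 0 0 0.02
0 0 0 -0.002 0 0 0.02
0 0 0 0 0 0 0.02
0 0 0 0 0 0 0.06
0 0 0 0 0 0 0.06' 30| grep -v ori; python3 b.py
```

```text
t: 10.9
ee_pos: [0.5869, 0.0095, 0.0079]
ft_force: [0.8, 0.3, -0.0]
finger_gap: 0.0599
finger_force: 0.0
bub mm 0.31 z 0.0079 F tool [0.2 0.9 0. ] along -0.0479 lat -0.0014 yaw 98.92
```

```bash
python3 jog.py '0 0 0 0 0 -0.015 0.06
0 0 0 0 0 -0.03 0.06
0 0 0 0 0 -0.04 0.06
0 0 0 -0.04 0 -0.03 0.06
0 0 0 -0.05 0 0 0.06'| grep -v ori; python3 jog.py '0 0 0 0 0 0 0.06
0 0 0 0 0 0 0.06
0 0 0 0 0 0 0.06
0 0 0 0 0 0 0.06'| grep -v ori; python3 b.py
python3 - <<'E'
from plant import env
from h import *
d=env.snapshot("top");cv2.imwrite("pics/t3.png",cv2.resize(d["color"][120:270,150:350],(800,600),interpolation=cv2.INTER_CUBIC)[:,:,::-1])
E
```

```text
t: 11.58
ee_pos: [0.6036, -0.0791, 0.1273]
ft_force: [-0.3, -0.7, -0.4]
finger_gap: 0.0598
finger_force: 0.0
t: 12.08
ee_pos: [0.601, -0.0786, 0.1233]
ft_force: [1.0, 0.4, 0.2]
finger_gap: 0.0604
finger_force: 0.0
bub mm 0.15 z 0.1233 F tool [ 0.3  1.1 -0.2] along -0.1371 lat -0.0007 yaw 99.01
```

View pics/t3.png

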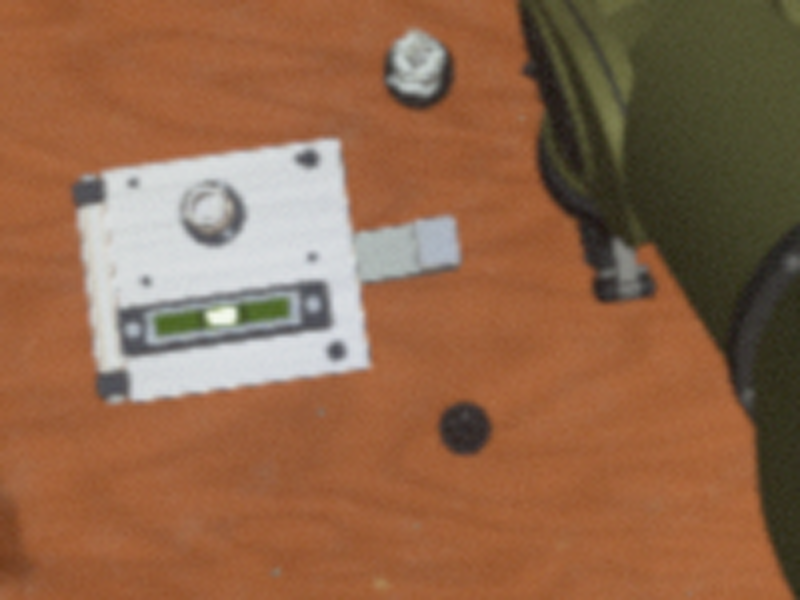

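The bubble at (221,316) stands centred in the window. The wedge is under the foot with its block free at (438,242), the stud and motor have not moved, and the gripper is clear.

```bash
python3 -c "
from plant import env
print(env.close_job())"
```

```text
the job is handed in; nothing more can be done
None
```

The wedge is under the foot and released, the bubble stands between its lines (within about 1 mm of centre by the top camera), and the job was handed in at about 12 s with the gripper clear.

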